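# Uncover the sample well of the blue-capped photometer

## Task

Two bench photometers stand on the lab bench, each with its sample well shut by a dust cover that turns on a single pin. Swing the blue cover aside, either way, by its black knob until the whole well is uncovered and ready for a vial, then let go; leave the orange cover shut.

Things in the scene. Friction and masses are not known exactly. Their poses are not given: they have to be found in the camera images.
- blue_reader: White photometer with the blue cover, fixed to the bench: box 150 (x) x 120 (y) x 60 mm high, plus a grey key panel 50 x 120 x 36 mm high against its -x end. Origin: centre of the box's underside, z up. Sample well: round hole 30 mm across in the top, centre at x=-15, y=0. The cover's vertical pin: x=+45, y=0. Place varies, yaw up to 0.4 rad; the two photometers may swap places.
- blue_cover (a joint): Blue cover's angle about its vertical pin, rad: 0 = over the well, + = counter-clockwise from above, stops at +-1.6; starts within 0.1 of 0; well fully clear from 0.63. Disc 44 mm across, centre 60 mm from the pin, on a 22 mm wide arm; 64 to 70 mm above the bench, pin head to 76. Turns level with friction, about 2 N at the knob; stays where left.
- blue_knob (a point): Centre of the top of the blue cover's black knob: an upright round post 14 mm across, 30 mm tall, on the middle of the disc, 60 mm from the pin; its top is 100 mm above the bench. Nothing else stands on the cover.
- orange_knob (a point): The same point on the orange cover's knob, on the other photometer of the same make, at least 25 cm from the blue one centre to centre. To be left shut.
Not all that is in view belongs to the job. What is shaped like the blue_reader but pink or turquoise is not meant.

How it is judged:
At the end, for the whole second after the job is handed in: The blue cover stands at rest, swung at least 0.66 rad (38 degrees) to either side, so that the whole well is uncovered; the orange cover's knob is within 8 mm of where it started ((value of joint blue_cover above 0.66 rad or value of joint blue_cover below -0.66 rad) and velocity of joint blue_cover between -0.1 and 0.1 rad/s and distance of orange_knob from where it was at the start of the episode below 0.008 m); the robot touches nothing.
It fails at once if the orange cover is swung (its knob more than 8 mm from its start) (distance of orange_knob from where it was at the start of the episode above 0.008 m).
It also fails if it takes over 29 s, if anything falls off the work surface, if the arm or the gripper's body presses on something with over 40 N, if the wrist force passes 120 N, or if a joint passes its speed limit or range.

## Robot

A 6-joint arm with a two-finger parallel gripper is mounted at the origin on the work surface. World frame = base frame: x ahead of the robot, y to its left, z up, the work surface at z = 0. Lengths are in m, angles in rad, forces in N, time in s.
With the tool pointing down it reaches from about 0.35 to 0.85 m from the base axis. Payload 8.1 kg.
Tool frame: the origin (TCP) lies at the very end of the fingers, on their centre line; the grasp point (between the pads) lies 19 mm behind it; z points along the fingers, y is the direction in which the jaws open and shut (so a half turn about z gives the same grasp; the last joint's range is limited). The gripper opens to 93 mm and grips with 3 to 60 N. Pads are 15 mm wide; open, the fingers measure 128 mm over their backs; the gripper's body (75 mm by 188 mm) begins 65 mm behind the grasp point.
Start: joints at [-0.085, 0.13, 1.488, -0, 1.523, -0.085], TCP at [0.6, 0, 0.219] pointing down, gripper open.
Joint ranges: [-2.96, 2.96], [-0.89, 2.26], [0.02, 2.5], [-1.34, 4.48], [0, 2.73], [-2.66, 2.66]. Speed limits (rad/s): [2.39, 2.39, 2.79, 3.14, 3.14, 3.14].

## Interface

Orientations are given as a rotation vector (axis times angle).
In Python, from plant import read_state, read_camera, close_job gives the robot as it stands.
- The arm moves only by the tool jog_arm, never from a script. Its argument "motion" is one flat list of numbers, 7 for each row, row after row: the opening, from 0 (shut) to 1 (fully open), then the shift along the tool's x, y, z scaled (see below), then the turn, a rotation vector about the tool's x, y, z scaled (see below). A call has 1 to 8 rows; each row is the pose to reach, as a shift and turn from the pose measured when the call began, along the tool's axes at that moment; what a row does not reach only later rows make up. The controller multiplies each number of a shift by 0.5 m and each number of a turn by 90 degrees. A row lasts 1/10 s, in which the tool goes at most 50 mm and 8.59 degrees, less where a joint would pass 70% of its speed; a pose out of reach is approached as far as the arm can. A call with a number of a shift or a turn outside -1 to 1 is refused whole. A call with a gripper value outside its range is refused whole. The fingers move at their own pace and stop on an object; "grip_force" is the grip in N (left out, the last holds). Time passes only in rows, so rows that repeat a pose let the fingers close. It gives the time, the measured TCP pose, the force and the opening at its end, in the units of the state.
- read_state(): the state, without advancing time (a new reading comes with each control period).
- read_camera(name): name is "scene" or "side" or "wrist"; returns a dict with "frame" (480x640x3 uint8, red, green, blue), "vertical_fov" (degrees; the focal length in pixels is half the picture's height over the tangent of half this angle, whatever the lens; pixels are square), "cx", "cy" (the principal point, pixels), "world_from_camera" (4x4, takes a point from camera to world coordinates); the wrist camera has in their place "hand_eye" (4x4, takes a point from camera to tool coordinates, whose origin is the TCP and whose axes are the flange's). Camera axes: x right, y down, z forward; pixel columns grow to the right and rows downward; lengths in m; the calibration is good to about 2 mm. A picture is of the moment at which its call begins: read the wrist's pose just before it. There is no depth.
- close_job(): hands the job in, once; it reports no verdict.
The state is a dict: "t": time; "q": joint angles; "dq": joint speeds; "joint_torque": joint torques, N m; "tool_pos": TCP position; "orientation": TCP orientation; "force": force on the tool from outside, world axes, zero at the start; "wrist_torque": the same for the moment, N m; "opening": finger opening in m.
Only numpy, scipy, OpenCV 4.12 (cv2) and the standard library are available. Lean on these libraries where they do the work, as an engineer would, in place of code of your own. Each camera call takes 0.05 s, during which the arm holds its last target.

## Working session

There is one attempt and no reset: what is moved stays moved. The work goes in short steps, Python scripts to look and compute and a tool call to move; the robot and the scene stay as the last step left them, time stands still between calls to the robot, and variables do not carry over. Pictures are saved under pics/ and viewed, and the job is handed in when it is done.

Besides the shell and the picture viewer there is one more tool, called after "Call:" as name(argument=value, ...) on one line, values as JSON. jog_arm: Moves the arm, as the interface text tells. Its arguments: {"type":"object","properties":{"motion":{"type":"array","items":{"type":"number"}},"grip_force":{"type":"number"}},"required":["motion"]}

```bash
ls; mkdir -p pics; python3 - <<'E'
from plant import *
import cv2
print(read_state())
for n in ("scene","side"):
    c=read_camera(n); cv2.imwrite(f"pics/{n}0.png",c["frame"][:,:,::-1]); print(n,c["vertical_fov"],c["cx"],c["cy"],c["world_from_camera"])
E
```

```text
pics
{'t': 0.0, 'q': array([-8.54021659e-02,  1.31151215e-01,  1.48928949e+00, -2.37505698e-05,
        1.52298718e+00, -8.53606742e-02]), 'dq': array([ 0.00030872, -0.00099796,  0.00180224,  0.00151983,  0.00095703,
       -0.0017858 ]), 'joint_torque': array([-1.61290725e-03, -5.59853125e+01, -4.91755986e+01,  7.67333270e-02,
        3.59135563e-02, -2.97389461e-04]), 'tool_pos': array([5.99427747e-01, 6.10463007e-05, 2.17587781e-01]), 'orientation': array([-2.22050413e+00, -2.22041457e+00,  1.88483652e-03]), 'force': array([-0.58915169, -0.64956517, -1.4497845 ]), 'wrist_torque': array([-0.02667685,  0.01552445,  0.01356034]), 'opening': 0.09273877811678059}
scene 42.13169168502879 317.0373305266605 250.8578154056061 [[-0.71305053  0.56161335 -0.41970155  1.02039228]
 [ 0.70095459  0.58375751 -0.40974361  0.54364662]
 [ 0.01488645 -0.58635963 -0.80991406  1.16968201]
 [ 0.          0.          0.          1.        ]]
side 57.42000213499788 319.1123366670139 241.10177977314333 [[-0.96326166 -0.18102581  0.19838504  0.27910653]
 [-0.26808552  0.60402345 -0.7505237   0.67293583]
 [ 0.01603495 -0.77613486 -0.63036303  0.64237872]
 [ 0.          0.          0.          1.        ]]
```

View pics/scene0.png

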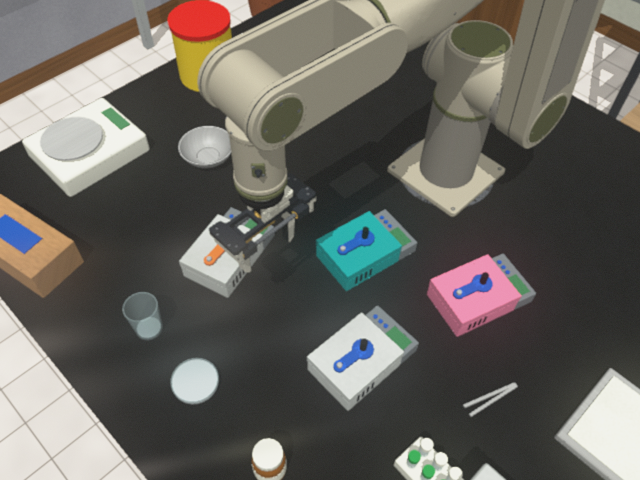

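View pics/side0.png

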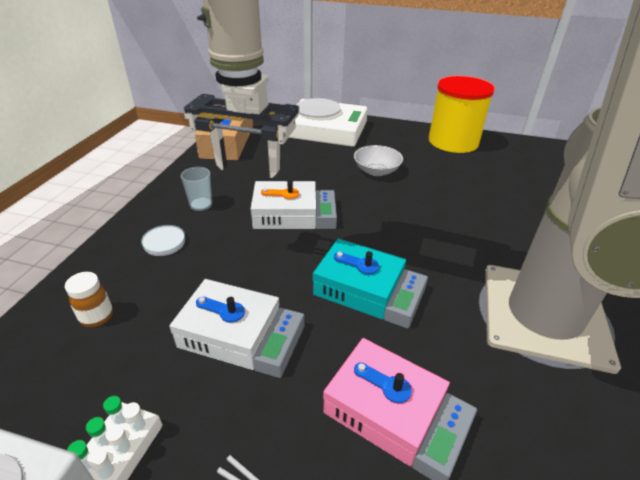

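The white photometer with the blue cover is at about (360,355) in the scene view and (228,315) in the side view. The orange one sits under the gripper. I'll zoom in to get exact pixels.

```bash
python3 - <<'E'
import cv2
a=cv2.imread("pics/scene0.png")[295:415,295:425]; b=cv2.imread("pics/side0.png")[270:380,165:310]
cv2.imwrite("pics/za.png",cv2.resize(a,None,fx=5,fy=5,interpolation=2)); cv2.imwrite("pics/zb.png",cv2.resize(b,None,fx=5,fy=5,interpolation=2))
E
```

```text
(no output)
```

View pics/za.png

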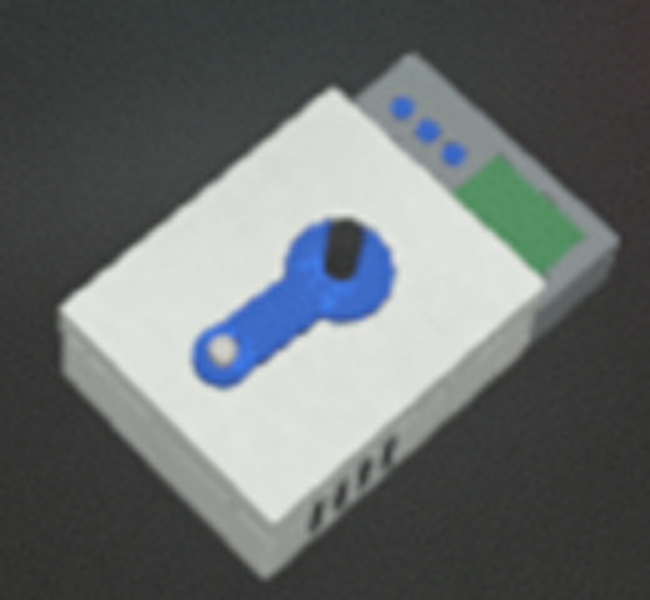

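View pics/zb.png

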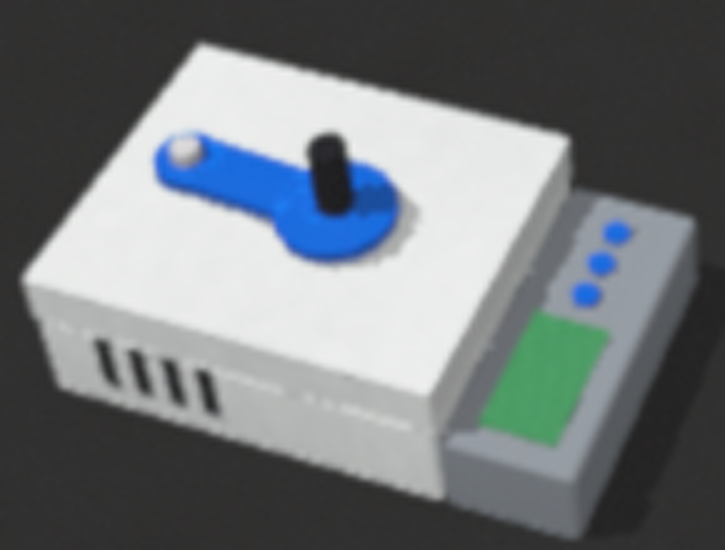

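```bash
cat > h.py <<'E'
import numpy as np
from plant import *
C={n:read_camera(n) for n in()}
def ray(c,u,v):
    f=240/np.tan(np.radians(c["vertical_fov"])/2); T=c["world_from_camera"]
    return T[:3,3], T[:3,:3]@np.array([(u-c["cx"])/f,(v-c["cy"])/f,1])
def atz(c,u,v,z):
    o,d=ray(c,u,v); return o+d*(z-o[2])/d[2]
def tri(r):
    A=0;b=0
    for o,d in r:
        d=d/np.linalg.norm(d);P=np.eye(3)-np.outer(d,d);A=A+P;b=b+P@o
    return np.linalg.solve(A,b)
E
python3 - <<'E'
from h import *
np.set_printoptions(precision=4,suppress=True)
s=read_camera("scene");d=read_camera("side")
S=lambda p:(p[0]/5+295-.4,p[1]/5+295-.4); D=lambda p:(p[0]/5+165-.4,p[1]/5+270-.4)
for n,a,b,z in [("knob",(347,228),(328,142),.1),("pin",(222,350),(186,150),.076)]:
    print(n,atz(s,*S(a),z),atz(d,*D(b),z),tri([ray(s,*S(a)),ray(d,*D(b))]))
A=[(62,312),(333,88),(545,285),(272,522)]
B=[(202,44),(570,138),(430,397),(22,282)]
PA=np.array([atz(s,*S(a),.06) for a in A]);PB=np.array([atz(d,*D(a),.06) for a in B]);print(PA,PB)
for P in(PA,PB):
    e=P[0]-P[1]+P[3]-P[2]; print(P.mean(0),np.arctan2(e[1],e[0]),[np.linalg.norm(P[i]-P[i-1]) for i in range(4)])
E
```

```text
knob [0.5497 0.2163 0.1   ] [0.5526 0.2167 0.1   ] [0.5512 0.2178 0.1024]
pin [0.6119 0.2113 0.076 ] [0.6106 0.2141 0.076 ] [0.6116 0.2115 0.074 ]
[[0.6393 0.1515 0.06  ]
 [0.489  0.1562 0.06  ]
 [0.4943 0.2757 0.06  ]
 [0.6428 0.2687 0.06  ]] [[0.6397 0.1498 0.06  ]
 [0.4896 0.1565 0.06  ]
 [0.4943 0.2772 0.06  ]
 [0.6445 0.2717 0.06  ]]
[0.5664 0.213  0.06  ] -0.03881589921176383 [np.float64(0.11728630756528925), np.float64(0.15031710698728304), np.float64(0.11961545085095772), np.float64(0.14870453567267358)]
[0.567  0.2138 0.06  ] -0.04051850038320686 [np.float64(0.12198142666490681), np.float64(0.15029088314455682), np.float64(0.12081229554170739), np.float64(0.15034121951745233)]
```

The geometry agrees between the two views:

| Item | Measured |
|---|---|
| Reader centre | (0.567, 0.2135), yaw −0.04 |
| Pin | (0.612, 0.212) |
| Knob | (0.551, 0.217), 61 mm from the pin against 60 given |
| Cover angle | about −0.05 |

Tool x is world +y and tool y is world +x. I'll shut the fingers, come down on the knob's −y side, and push it towards +y.

Call:
jog_arm(motion=[0,0,0,0,0,0,0,0,0.06,-0.02,0,0,0,0,0,0.12,-0.04,0,0,0,0,0,0.18,-0.06,0,0,0,0,0,0.24,-0.08,0,0,0,0,0,0.3,-0.09,0,0,0,0,0,0.34,-0.096,0,0,0,0,0,0.34,-0.096,0,0,0,0], grip_force=20)

```text
t: 1.0
tool_pos: [0.5509, 0.1725, 0.218]
orientation: [-2.217, -2.224, 0.001]
force: [0.9, -0.2, 0.1]
opening: 0.0334
```

Call:
jog_arm(motion=[0,0,0,0.04,0,0,0,0,0,0,0.08,0,0,0,0,0,0,0.12,0,0,0,0,0,0,0.16,0,0,0,0,0,0,0.16,0,0,0])

```text
t: 1.5
tool_pos: [0.5488, 0.1711, 0.1345]
orientation: [-2.216, -2.221, 0.009]
force: [-0.7, 0.6, -0.3]
opening: 0.0009
```

```bash
python3 - <<'E'
from plant import *
import cv2,numpy as np
print(read_state()["tool_pos"],read_state()["opening"])
a=read_camera("side")["frame"][:,:,::-1][150:400,60:340]; b=read_camera("scene")["frame"][:,:,::-1][220:420,250:450]
cv2.imwrite("pics/s1.png",np.hstack([cv2.resize(a,(400,400)),cv2.resize(b,(400,400))]))
E
```

```text
[0.54875829 0.1711342  0.13446528] 0.0008631245222882313
```

View pics/s1.png

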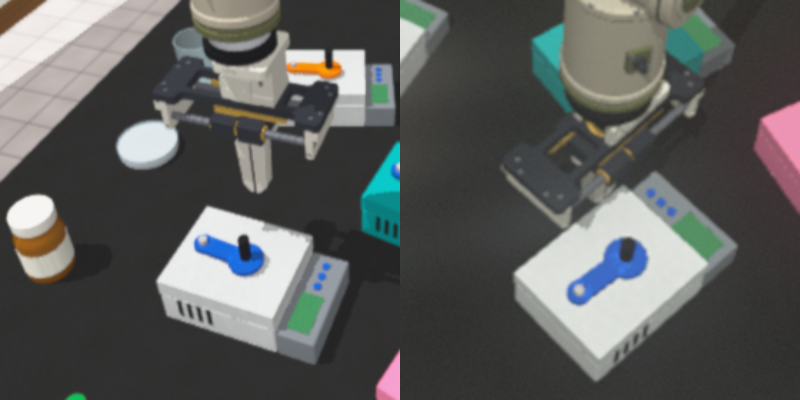

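The fingers are shut and on the knob's −y side, and nothing is in the way. Lowering the tip to z ≈ 0.084, which is above the cover and pin head and below the knob top.

Call:
jog_arm(motion=[0,0,0,0.05,0,0,0,0,0,0,0.1,0,0,0,0,0,0,0.1,0,0,0,0,0,0,0.1,0,0,0])

```text
t: 2.0
tool_pos: [0.5511, 0.1718, 0.0893]
orientation: [-2.218, -2.223, 0.001]
force: [0.1, -0.8, 1.1]
opening: 0.0004
```

Call:
jog_arm(motion=[0,0.02,0,0.01,0,0,0,0,0.04,0,0.01,0,0,0,0,0.06,0,0.01,0,0,0,0,0.08,0.01,0.01,0,0,0,0,0.09,0.015,0.01,0,0,0,0,0.1,0.02,0.01,0,0,0,0,0.11,0.025,0.01,0,0,0,0,0.12,0.03,0.01,0,0,0])

```text
t: 2.8
tool_pos: [0.5662, 0.232, 0.0842]
orientation: [-2.218, -2.223, 0.002]
force: [0.2, -2.7, -0.0]
opening: 0.0005
```

The wrist shows about 2.7 N along −y, which matches the knob's friction. Continuing the push.

Call:
jog_arm(motion=[0,0.01,0.008,0,0,0,0,0,0.02,0.016,0,0,0,0,0,0.03,0.024,0,0,0,0,0,0.036,0.03,0,0,0,0,0,0.04,0.034,0,0,0,0,0,0.04,0.034,0,0,0,0])

```text
t: 3.4
tool_pos: [0.5853, 0.2497, 0.0842]
orientation: [2.218, 2.22, -0.003]
force: [5.7, -11.5, -1.9]
opening: 0.0004
```

Call:
jog_arm(motion=[0,-0.03,0,0,0,0,0,0,-0.06,0,0,0,0,0,0,-0.06,0,-0.06,0,0,0,0,-0.06,0,-0.14,0,0,0,0,-0.1,0,-0.22,0,0,0,0,-0.2,0,-0.24,0,0,0,0,-0.2,0,-0.24,0,0,0])

```text
t: 4.1
tool_pos: [0.5873, 0.1455, 0.2083]
orientation: [2.219, 2.213, 0.004]
force: [-0.7, 0.3, -0.8]
opening: 0.0008
```

```bash
python3 - <<'E'
from plant import *
import cv2,numpy as np
print(read_state()["tool_pos"],read_state()["force"])
s=read_camera("side")["frame"][:,:,::-1];c=read_camera("scene")["frame"][:,:,::-1]
a=s[270:380,165:310]; b=c[295:415,295:425]
cv2.imwrite("pics/s2.png",np.vstack([np.hstack([cv2.resize(a,(400,303)),cv2.resize(b,(328,303))]),np.hstack([cv2.resize(s,(364,273)),cv2.resize(c,(364,273))])]))
cv2.imwrite("pics/za2.png",cv2.resize(b,None,fx=5,fy=5,interpolation=2))
cv2.imwrite("pics/zb2.png",cv2.resize(a,None,fx=5,fy=5,interpolation=2))
E
```

```text
[0.58732483 0.14548433 0.20833035] [-0.69963997  0.31405816 -0.83586246]
```

View pics/s2.png

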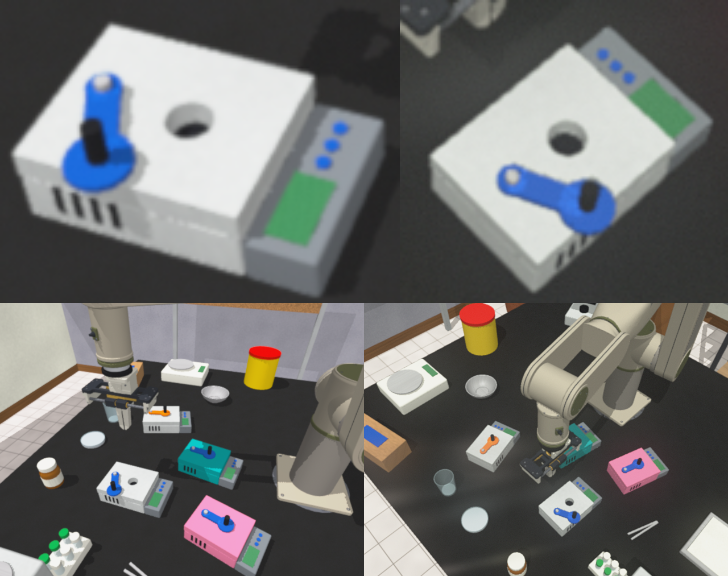

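View pics/zb2.png

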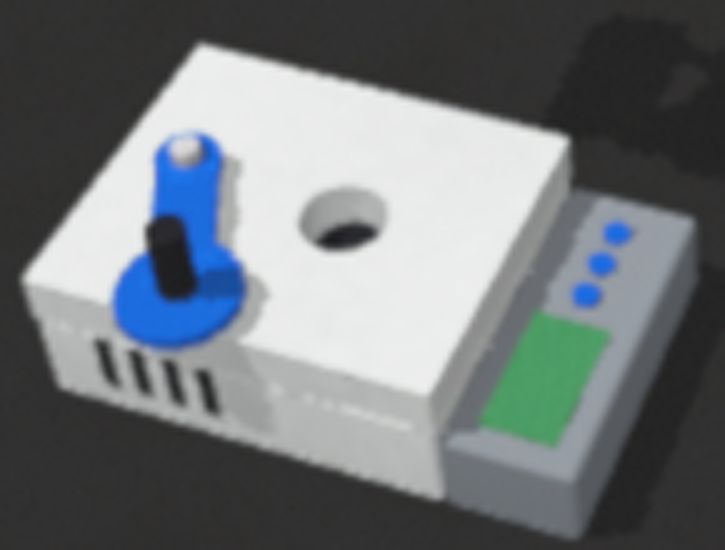

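View pics/za2.png

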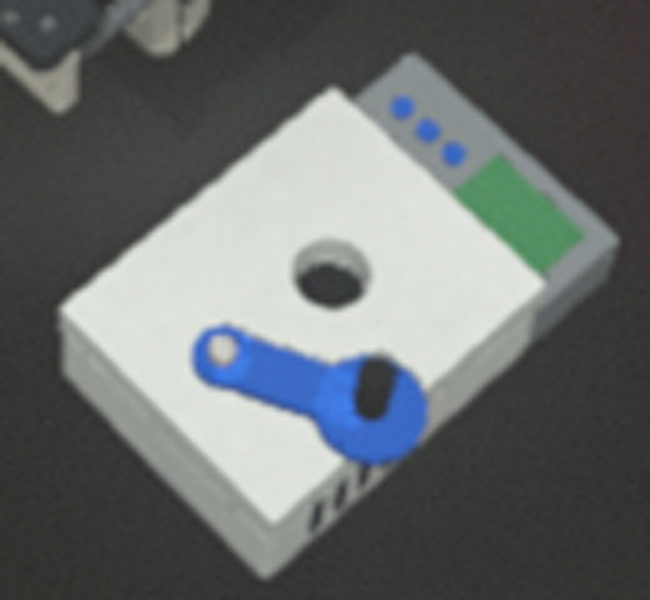

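The well is fully uncovered in both views. The knob top is at crop (164,224) in the side view and (380,365) in the scene view. Before handing in I'll measure the angle, check the orange cover against the first picture, and confirm the arm is at rest.

```bash
python3 - <<'E'
from h import *
import cv2
s=read_camera("scene");d=read_camera("side")
for k in (atz(s,380/5+294.6,365/5+294.6,.1),atz(d,164/5+164.6,224/5+269.6,.1)):
    v=k[:2]-[.612,.2117]; print(k,np.hypot(*v),np.arctan2(v[1],v[0])-(np.pi-.04))
def org(im):
    h=cv2.cvtColor(im,cv2.COLOR_BGR2HSV)[170:215,245:320]; m=cv2.inRange(h,(5,150,120),(20,255,255)); return cv2.moments(m,True)
for im in (cv2.imread("pics/side0.png"),d["frame"][:,:,::-1].copy()):
    m=org(im); print("orange",m["m00"],m["m10"]/m["m00"],m["m01"]/m["m00"])
st=read_state(); print(st["t"],abs(st["dq"]).max(),st["force"])
E
```

```text
[0.58276675 0.26401197 0.1       ] 0.05992599971968952 -1.0212028128526942
[0.58813075 0.26506189 0.1       ] 0.0584571027552988 -1.1101825977517084
orange 234.0 36.611111111111114 22.88034188034188
orange 225.0 37.284444444444446 22.91111111111111
4.3 0.018773187803490497 [ 0.25055856  0.05554036 -0.36767881]
```

```bash
python3 -c "
from plant import *
print(close_job())"
```

```text
the job is handed in; nothing more can be done
None
```

I swung the blue cover aside by pushing its knob towards +y with the shut fingers, then backed off and up. I handed the job in after about 4.3 s of robot time; no verdict is reported.

- **Blue cover:** it measures about −1.02 rad in the scene view and −1.11 rad in the side view. They differ by about 0.09 rad, but both are well past the 0.66 needed. Both views show the whole well open.
- **Orange cover:** the arm was never brought down near it after the start. Its colour patch in the side view moved about 0.7 px and shrank from 234 to 225 pixels. I put that down to shadow or occlusion and did not check it any further.
- **Arm:** it was clear of everything and nearly at rest, with wrist force under 0.5 N. The highest reading between moves was about 13 N, at the end of the push.

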